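# Clear the battery box, try its lid, free the catch and hold it open

### The job

I need to get into the steel battery box: clear its lid first by lowering the cooling fan into the bin that already holds fans and the charger brick into the bin that holds a brick (set them down inside, do not drop them in from above the rim). Then tug the lid by its round knob to find out, before turning anything, whether the catch is caught; if it is, turn the knob until the catch lets go. Raise the lid by a good 30 degrees and finish while still holding it up there by the knob, so that I can reach in; leave everything else on the bench where it is.

Things in the scene. Friction and masses are not known exactly. Their poses are not given: they have to be found in the camera images.
- box: Grey painted steel battery box fixed on the bench, 180 mm deep (its x), 240 mm wide (its y), lid top 90 mm above the bench when shut. Origin: centre of its underside on the bench; x points from its front (the knob's side) to the hinge at its back, y along the hinge, z up. The lid is 186 by 246 mm, flat, with the knob near the front.
- lid (a joint): Opening angle of the lid about the hinge, rad: 0 shut, growing as the front edge rises, stop at 1.15. The lid (0.55 kg with its knob) is not balanced: it falls shut unless held; lifting it at the knob takes about 3 to 4 N. When the catch is caught the lid has a little play and stops at about 0.016 rad (2 mm at the knob).
- lid_hinge (a point): Middle of the hinge line, 84 mm above the bench, at the back (+x) edge of the box; its y axis is the hinge line. Fixed to the box.
- lid_knob (a point): Centre of the head of the lid's round black knob: a plain cylinder 34 mm across, 22 mm tall, its top 34 mm above the lid's top face, on a thinner steel neck. 138 mm in front of the hinge line; it rises with the lid. z: the knob's axis (up when shut), y: parallel to the hinge. The point does not turn with the knob.
- knob (a joint): Turn of the knob from where it was found, rad: 0 at first, positive anticlockwise from above, stops at +-1.5; needs 0.1 N m, stays where left. A cam under the lid, at an unknown angle, hooks a keeper within about 0.55 rad either side of it: nothing shows if it is caught, it must be felt. If caught, 1.2 rad either way frees it; turning a free knob may catch it.
- fan_center (a point): Centre (half-way up) of a flat black laptop cooling fan lying on the lid, 62 mm long (x), 54 mm wide (y), 10 mm thick (z), with a round grey impeller in its top; about 45 g.
- brick_center (a point): Centre (half-way up) of a black laptop charger brick without leads, lying on the lid, 105 mm long (x), 46 mm wide (y), 29 mm tall (z), with a blank paper label on top; about 0.2 kg.
- fan_bin: Grey plastic open bin fixed on the bench, 200 mm (x) by 170 mm (y), 60 mm tall, walls and floor 4 mm thick; it holds two fans like the loose one, fixed side by side against its +x wall (covering x from 29 to 90 mm, 10 mm thick); the rest of its floor is empty. Origin: centre of its underside.
- brick_bin: A bin just like the other, but holding one charger brick, fixed along y near its +x wall (covering x from 40 to 92 mm, 29 mm tall); the rest of its floor is empty. Origin: centre of its underside. The two bins stand to the left and right of the box and may be swapped.
- screwdriver: Bystander: screwdriver with a black handle, 160 mm, lying between the robot and the box. Leave alone.
- screw_dish: Bystander: small steel dish, 56 mm across, 18 mm tall, between the robot and the box. Leave alone.
- memory_stick: Bystander: green laptop memory module, 68 by 30 by 4 mm, between the robot and the box. Leave alone.
- swollen_pack: Bystander: silver pouch battery, 95 by 58 by 16 mm, behind the box. Leave alone.
- multimeter: Bystander: black hand multimeter, 150 by 74 mm, 44 mm tall, behind a bin. Leave alone.
- cleaner_can: Bystander: spray can, 52 mm across, 150 mm tall, behind the box. Leave alone.
- tape_roll: Bystander: roll of tape lying flat, 76 mm across, 18 mm tall, behind a bin. Leave alone.
Things that resemble listed ones, but are neither listed nor needed, are in the scene too. Leave any orange or purple look-alike of the part that bears brick_center alone.

How it is judged:
On the way, in this order (a step that is already met when the one before it is completed fails the run):
1. fan in the bin of fans, brick in the bin of the brick, both let go, the lid still shut (x of fan_center in the frame of fan_bin between -0.096 and 0.096 m and y of fan_center in the frame of fan_bin between -0.081 and 0.081 m and z of fan_center in the frame of fan_bin below 0.058 m and x of brick_center in the frame of brick_bin between -0.096 and 0.096 m and y of brick_center in the frame of brick_bin between -0.081 and 0.081 m and z of brick_center in the frame of brick_bin below 0.058 m and contact force between the fingers and fan below 0.05 N and contact force between the fingers and brick below 0.05 N and value of joint lid below 0.01 rad), for 0.2 s.
2. the lid has been tugged upward by the knob (to the end of the play that the catch leaves) before the knob was turned (value of joint lid above 0.009 rad and value of joint knob between -0.2 and 0.2 rad and contact force between the fingers and knob above 0.5 N), for 0.05 s.
3. the lid is raised by at least 0.5 rad (value of joint lid above 0.5 rad), for 0.2 s.
At the end, for the whole second after the job is handed in: The lid stands still, at least 0.5 rad open, held up by the fingers on its knob (contact over 0.5 N); the fan's centre lies inside the walls of the bin of fans and the brick's inside those of the bin with the brick, below the rims, at rest and not touched (value of joint lid above 0.5 rad and velocity of joint lid between -0.05 and 0.05 rad/s and contact force between the fingers and knob above 0.5 N and x of fan_center in the frame of fan_bin between -0.096 and 0.096 m and y of fan_center in the frame of fan_bin between -0.081 and 0.081 m and z of fan_center in the frame of fan_bin below 0.058 m and x of brick_center in the frame of brick_bin between -0.096 and 0.096 m and y of brick_center in the frame of brick_bin between -0.081 and 0.081 m and z of brick_center in the frame of brick_bin below 0.058 m and contact force between the fingers and fan below 0.05 N and contact force between the fingers and brick below 0.05 N and linear speed of each of fan, brick below 0.02 m/s); the arm keeps its last pose, push and grip.
It fails at once if a bystander is pushed more than 20 mm (distance of any of screwdriver, screw_dish, swollen_pack, multimeter, cleaner_can, tape_roll, memory_stick from where it was at the start of the episode above 0.02 m).
It fails at once if the fan or the brick is let go above a bin's rim (((x of fan_center in the frame of fan_bin between -0.096 and 0.096 m and y of fan_center in the frame of fan_bin between -0.081 and 0.081 m and z of fan_center in the frame of fan_bin above 0.09 m and contact force between the fingers and fan below 0.05 N) or (x of fan_center in the frame of brick_bin between -0.096 and 0.096 m and y of fan_center in the frame of brick_bin between -0.081 and 0.081 m and z of fan_center in the frame of brick_bin above 0.09 m and contact force between the fingers and fan below 0.05 N)) or ((x of brick_center in the frame of fan_bin between -0.096 and 0.096 m and y of brick_center in the frame of fan_bin between -0.081 and 0.081 m and z of brick_center in the frame of fan_bin above 0.09 m and contact force between the fingers and brick below 0.05 N) or (x of brick_center in the frame of brick_bin between -0.096 and 0.096 m and y of brick_center in the frame of brick_bin between -0.081 and 0.081 m and z of brick_center in the frame of brick_bin above 0.09 m and contact force between the fingers and brick below 0.05 N))).
It also fails if it takes over 61 s, if anything falls off the work surface, if the arm or the gripper's body presses on something with over 40 N, if the wrist force passes 120 N, or if a joint passes its speed limit or range.

### The arm

A 6-joint arm with a two-finger parallel gripper is mounted at the origin on the work surface. World frame = base frame: x ahead of the robot, y to its left, z up, the work surface at z = 0. Lengths are in m, angles in rad, forces in N, time in s.
With the tool pointing down it reaches from about 0.3 to 0.95 m from the base axis. Payload 3.1 kg.
Tool frame: the origin (TCP) lies at the very end of the fingers, on their centre line; the grasp point (between the pads) lies 19 mm behind it; z points along the fingers, y is the line along which they close (so a half turn about z gives the same grasp; the last joint's range is limited). The gripper opens to 85 mm and grips with 20 to 120 N. Pads are 22 mm wide; open, the fingers measure 114 mm over their backs; the gripper's body (76 mm by 85 mm) begins 54 mm behind the grasp point. The pads swing forward as they close: fully open they stand 13 mm farther back than shut.
Start: joints at [-0.07, 0.308, 1.634, -0, 1.2, -0.07], TCP at [0.625, -0, 0.231] pointing down, gripper open.
Joint ranges: [-3.06, 3.06], [-0.79, 1.96], [0.05, 2.63], [-1.19, 4.34], [0.05, 2.64], [-2.94, 2.94]. Speed limits (rad/s): [2.79, 2.79, 3.14, 3.14, 3.14, 3.14].

### API

Orientations are given as a rotation vector (axis times angle).
In Python, from plant import manip gives the robot as it stands.
- The arm moves only by the tool carry_out, never from a script. Its argument "rows" is a list of rows, each an object of numbers: "dx", "dy", "dz": the shift along the world's x, y, z in units of 25 mm (1.0 is 25 mm); "rx", "ry", "rz": the turn, a rotation vector about the world's x, y, z in rad; "jaw": the opening, from -1 (shut) to 1 (fully open), so that 0 is half open. A call has exactly 8 rows; each row is the pose to reach, as a shift and turn from the pose commanded when the call began; what a row does not reach only later rows make up. A row lasts 1/8 s, in which the tool goes at most 62.5 mm and 10.7 degrees, less where a joint would pass 70% of its speed; a pose out of reach is approached as far as the arm can. A call with a gripper value outside its range is refused whole. The fingers move at their own pace and stop on an object; "newtons" is the grip in N (left out, the last holds). Time passes only in rows, so rows that repeat a pose let the fingers close, or fill a call up. It gives the time, the measured TCP pose, the force, the opening and the grip force at its end, in the units of the state.
- manip.get_obs(): the state, without advancing time (a new reading comes with each control period).
- manip.read_camera(name): name is "scene" or "side" or "wrist"; returns a dict with "frame" (480x640x3 uint8, red, green, blue), "z_map" (480x640 float32, m along the optical axis (not along the pixel's ray), 0 where there is no reading), "fx", "fy", "cx", "cy" (pixels), "pose" (4x4, takes a point from camera to world coordinates); the wrist camera has in their place "mount" (4x4, takes a point from camera to tool coordinates, whose origin is the TCP and whose axes are the flange's). Camera axes: x right, y down, z forward; pixel columns grow to the right and rows downward; lengths in m; the calibration is good to about 2 mm. A picture is of the moment at which its call begins: read the wrist's pose just before it.
- manip.finish_job(): hands the job in; it is judged then, once.
Trained networks look in a picture, given as the dict that the camera call returned (one of the last four; its "shot" number tells which), for a name from the list of things; names that differ only in an ending like _2 or _b are one class to them, and where a whole thing is asked for, a point or a joint stands for the part that bears it (a point fixed in the world has none). Each returns a list of dicts, best first, with "conf" (0 to 1); they miss things now and then, are a little off and sometimes report something else, mostly with a low value. They report only what shows in the picture. A call takes as long as a camera call. They do not tell look-alikes from the thing itself.
- manip.recognise(picture, name): "centre" ([x, y, z] in m, in world coordinates, good to about 4 mm: the middle of the surface that is visible of it).
The state is a dict: "clock": time; "joints": joint angles; "qvel": joint speeds; "effort": joint torques, N m; "ee_pos": TCP position; "ee_rot": TCP orientation; "contact_force": force on the tool from outside, world axes, zero at the start; "wrist_torque": the same for the moment, N m; "grip_width": finger opening in m; "grasp_force": force on a finger pad.
Only numpy, scipy, OpenCV 4.12 (cv2) and the standard library are available. Lean on these libraries where they do the work, as an engineer would, in place of code of your own. Each camera call takes 0.05 s, during which the arm holds its last target. There are 200 camera calls.

## Working session

There is one attempt and no reset: what is moved stays moved. The work goes in short steps, Python scripts to look and compute and a tool call to move; the robot and the scene stay as the last step left them, time stands still between calls to the robot, and variables do not carry over. Pictures are saved under pics/ and viewed, at most 10 in all, crops included, and the job is handed in when it is done.

Besides the shell and the picture viewer there is one more tool, called in YAML: its name, and indented under it one key for each argument. carry_out: Moves the arm, as the interface text tells. Its arguments: {"type":"object","properties":{"rows":{"type":"array"},"newtons":{"type":"number"}},"required":["rows"]}

```bash
mkdir -p pics
cat > h.py <<'E'
import numpy as np, cv2
from plant import manip
def save(p,n): cv2.imwrite('pics/'+n,cv2.cvtColor(p['frame'],cv2.COLOR_RGB2BGR))
def cloud(p,T=None):
    z=p['z_map']; v,u=np.indices(z.shape)
    P=np.stack([(u-p['cx'])/p['fx']*z,(v-p['cy'])/p['fy']*z,z],-1)
    T=p['pose'] if T is None else T
    return P@T[:3,:3].T+T[:3,3]
def pix(p,X):
    T=np.linalg.inv(p['pose']); c=T[:3,:3]@np.array(X)+T[:3,3]
    return [int(p['fx']*c[0]/c[2]+p['cx']),int(p['fy']*c[1]/c[2]+p['cy'])]
E
python3 - <<'E'
from h import *
o=manip.get_obs(); print(o['ee_pos'],o['ee_rot'],o['clock'])
for c in ['scene','side']:
    p=manip.read_camera(c); save(p,c+'1.png'); print(c,p['pose'].round(3).tolist())
    for n in ['box','lid_knob','fan_center','brick_center','fan_bin','brick_bin']:
        print(n,[(np.round(r['centre'],3).tolist(),round(r['conf'],2),pix(p,r['centre'])) for r in manip.recognise(p,n)][:4])
E
```

```text
[6.24188133e-01 2.01945526e-05 2.30044466e-01] [-2.22023498 -2.22022683  0.00233493] 0.0
scene [[-0.74, 0.423, -0.522, 1.137], [0.672, 0.466, -0.575, 0.71], [-0.0, -0.777, -0.63, 0.859], [0.0, 0.0, 0.0, 1.0]]
box [([0.612, 0.013, 0.09], 0.67, [276, 262]), ([0.545, -0.33, 0.035], 0.64, [214, 203])]
lid_knob [([0.578, -0.016, 0.089], 0.66, [280, 250])]
fan_center [([0.605, -0.095, 0.098], 0.89, [248, 235])]
brick_center [([0.624, 0.055, 0.122], 0.91, [283, 264]), ([0.277, 0.236, 0.026], 0.9, [451, 266]), ([0.276, 0.404, 0.028], 0.81, [516, 304])]
fan_bin [([0.51, 0.3, 0.013], 0.61, [406, 338])]
brick_bin [([0.389, -0.13, 0.012], 0.63, [309, 220]), ([0.546, -0.33, 0.036], 0.58, [214, 203])]
side [[0.993, -0.093, 0.076, 0.463], [-0.119, -0.722, 0.681, -0.659], [-0.008, -0.685, -0.728, 0.866], [0.0, 0.0, 0.0, 1.0]]
box [([0.568, -0.077, 0.088], 0.97, [343, 303])]
lid_knob [([0.561, -0.053, 0.093], 0.76, [338, 291])]
fan_center [([0.603, -0.103, 0.104], 0.88, [364, 307])]
brick_center [([0.275, 0.388, 0.031], 0.97, [201, 182]), ([0.268, 0.213, 0.026], 0.85, [195, 232]), ([0.616, 0.028, 0.12], 0.84, [360, 248])]
fan_bin [([0.508, 0.316, 0.02], 0.64, [295, 197])]
brick_bin [([0.538, -0.3, 0.004], 0.69, [344, 438]), ([0.388, 0.117, 0.003], 0.23, [250, 265]), ([0.562, -0.053, 0.091], 0.19, [338, 292])]
```

View pics/scene1.png

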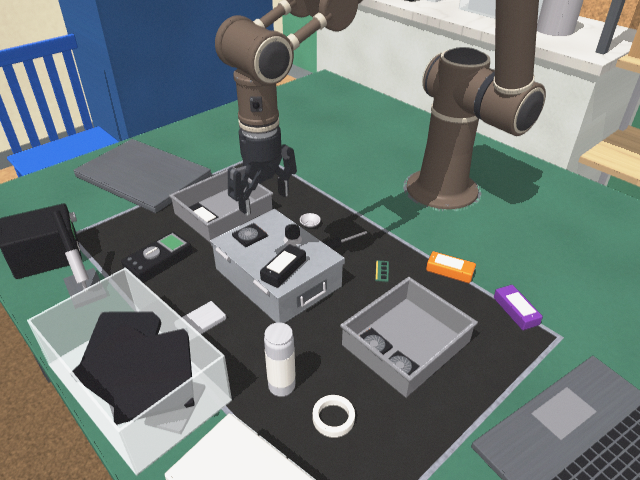

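View pics/side1.png

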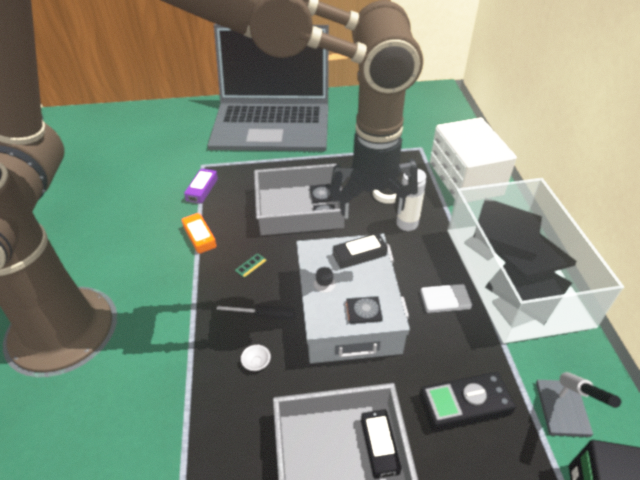

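The scene view shows the lid with the fan at (249,235), the knob at (292,231) and the black brick at (283,264). Bricks that could be taken for it are the orange one (451,266), the purple one (516,306) and the fixed one in the right-hand bin (204,214). Fans that could be confused are the fixed ones in the left-hand bin, (373,342) and (401,363). I choose the black brick and the fan on the lid. The fan bin is on the +y side and the brick bin on the -y side.

Run:
```python
from h import *
for c in ['scene','side']:
    p=manip.read_camera(c); C=cloud(p); X,Y,Z=C[...,0],C[...,1],C[...,2]; ok=p['z_map']>0
    def rect(n,m):
        m=m&ok; k,l,s,_=cv2.connectedComponentsWithStats(m.astype(np.uint8))
        if k<2: return print(n,'none')
        i=1+np.argmax(s[1:,4]); q=C[l==i]
        (a,w,t)=cv2.minAreaRect(q[:,:2].astype(np.float32)); print(c,n,np.round(a,4),np.round(w,4),round(t,1),'z',np.median(q[:,2]).round(4),len(q))
    box=(abs(X-.6)<.2)&(abs(Y+.02)<.17)
    g=p['frame'].astype(int).sum(-1)
    rect('lid',box&(Z>.083)&(Z<.094))
    rect('fan',(abs(X-.605)<.06)&(abs(Y+.1)<.055)&(Z>.0965)&(Z<.108))
    rect('brick',(abs(X-.62)<.09)&(abs(Y-.045)<.06)&(Z>.112)&(Z<.127))
    rect('knob',(abs(X-.56)<.06)&(abs(Y+.03)<.05)&(Z>.105)&(Z<.13))
    for n,x,y in [('L',.51,.31),('R',.545,-.32)]:
        rect('rim'+n,(abs(X-x)<.15)&(abs(Y-y)<.13)&(Z>.053)&(Z<.066))
        rect('floor'+n,(abs(X-x)<.15)&(abs(Y-y)<.13)&(Z>.001)&(Z<.009)&(g>250))
    if c=='side': cv2.imwrite('pics/crop1.png',cv2.resize(p['frame'][230:370,290:420,::-1],None,fx=4,fy=4))
```

```text
scene lid [ 0.5864 -0.0246] [0.2504 0.195 ] 89.6 z 0.091 4446
scene fan [ 0.5996 -0.0984] [0.0585 0.0647] 88.8 z 0.1013 443
scene brick [0.6163 0.0426] [0.1074 0.0481] 12.4 z 0.1199 826
scene knob [ 0.5352 -0.024 ] [0.0375 0.0315] 48.1 z 0.1227 202
scene rimL [0.5112 0.3009] [0.1819 0.2128] 90.0 z 0.0605 1692
scene floorL [0.4907 0.2884] [0.1592 0.1423] 0.3 z 0.0052 3158
scene rimR [ 0.5389 -0.3252] [0.1876 0.1873] 89.4 z 0.0603 541
scene floorR [ 0.5072 -0.3593] [0.1032 0.0921] 89.5 z 0.0053 594
side lid [ 0.5882 -0.0264] [0.2505 0.1918] 89.3 z 0.0885 7219
side fan [ 0.6017 -0.1006] [0.0562 0.0623] 87.9 z 0.0988 755
side brick [0.6179 0.0384] [0.1051 0.0479] 14.1 z 0.1173 907
side knob [ 0.5373 -0.0268] [0.0338 0.0306] 82.3 z 0.1214 270
side rimL [0.5132 0.3   ] [0.1867 0.2061] 89.8 z 0.0577 729
side floorL [0.5107 0.3314] [0.1851 0.1078] 0.2 z 0.003 1150
side rimR [ 0.5287 -0.3163] [0.2091 0.1622] 0.0 z 0.0584 1621
side floorR [ 0.5287 -0.3073] [0.1928 0.1291] 0.2 z 0.003 5306
```

View pics/crop1.png

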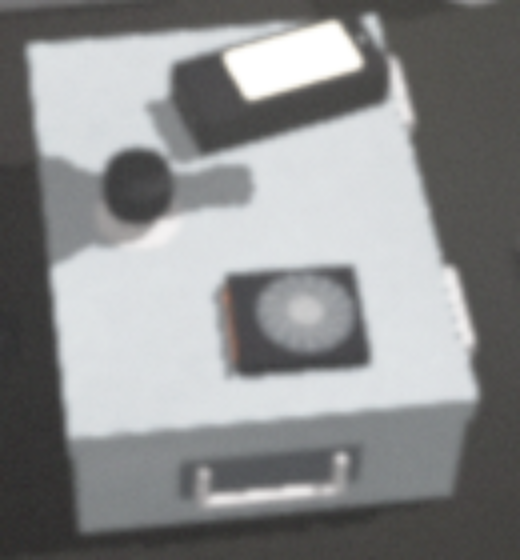

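The crop confirms the black charger brick with its white label (upper right), the fan with the grey impeller and the round black knob, so the choice is right. Moving to the fan first.

carry_out:
  rows:
    - {"dx":-0.1,"dy":-0.5,"dz":-0.2,"rz":0.18,"jaw":1}
    - {"dx":-0.25,"dy":-1.0,"dz":-0.5,"rz":0.36,"jaw":1}
    - {"dx":-0.4,"dy":-1.6,"dz":-0.8,"rz":0.54,"jaw":1}
    - {"dx":-0.55,"dy":-2.2,"dz":-1.2,"rz":0.72,"jaw":1}
    - {"dx":-0.7,"dy":-2.8,"dz":-1.6,"rz":0.9,"jaw":1}
    - {"dx":-0.8,"dy":-3.3,"dz":-1.9,"rz":1.08,"jaw":1}
    - {"dx":-0.9,"dy":-3.8,"dz":-2.1,"rz":1.26,"jaw":1}
    - {"dx":-0.94,"dy":-3.98,"dz":-2.2,"rz":1.44,"jaw":1}
  newtons: 30

```text
schema error: expected keys dx, dy, dz, rx, ry, rz, jaw
```

carry_out:
  rows:
    - {"dx":-0.1,"dy":-0.5,"dz":-0.2,"rx":0,"ry":0,"rz":0.18,"jaw":1}
    - {"dx":-0.25,"dy":-1.0,"dz":-0.5,"rx":0,"ry":0,"rz":0.36,"jaw":1}
    - {"dx":-0.4,"dy":-1.6,"dz":-0.8,"rx":0,"ry":0,"rz":0.54,"jaw":1}
    - {"dx":-0.55,"dy":-2.2,"dz":-1.2,"rx":0,"ry":0,"rz":0.72,"jaw":1}
    - {"dx":-0.7,"dy":-2.8,"dz":-1.6,"rx":0,"ry":0,"rz":0.9,"jaw":1}
    - {"dx":-0.8,"dy":-3.3,"dz":-1.9,"rx":0,"ry":0,"rz":1.08,"jaw":1}
    - {"dx":-0.9,"dy":-3.8,"dz":-2.1,"rx":0,"ry":0,"rz":1.26,"jaw":1}
    - {"dx":-0.94,"dy":-3.98,"dz":-2.2,"rx":0,"ry":0,"rz":1.44,"jaw":1}
  newtons: 30

```text
clock: 1.8
ee_pos: [0.6012, -0.1003, 0.1758]
ee_rot: [-0.197, -3.135, 0.0]
contact_force: [-0.2, 0.4, -0.5]
grip_width: 0.0852
grasp_force: 0.0
```

carry_out:
  rows:
    - {"dx":0,"dy":0.02,"dz":-0.8,"rx":0,"ry":0,"rz":0.1,"jaw":0.6}
    - {"dx":0,"dy":0.02,"dz":-1.6,"rx":0,"ry":0,"rz":0.1,"jaw":0.6}
    - {"dx":0,"dy":0.02,"dz":-2.3,"rx":0,"ry":0,"rz":0.1,"jaw":0.6}
    - {"dx":0,"dy":0.02,"dz":-2.8,"rx":0,"ry":0,"rz":0.1,"jaw":0.6}
    - {"dx":0,"dy":0.02,"dz":-3.1,"rx":0,"ry":0,"rz":0.1,"jaw":0.6}
    - {"dx":0,"dy":0.02,"dz":-3.25,"rx":0,"ry":0,"rz":0.1,"jaw":0.6}
    - {"dx":0,"dy":0.02,"dz":-3.3,"rx":0,"ry":0,"rz":0.1,"jaw":0.6}
    - {"dx":0,"dy":0.02,"dz":-3.3,"rx":0,"ry":0,"rz":0.1,"jaw":0.6}

```text
clock: 2.8
ee_pos: [0.6019, -0.0991, 0.0943]
ee_rot: [0.048, 3.14, -0.0]
contact_force: [0.9, -0.3, 0.8]
grip_width: 0.0683
grasp_force: 0.0
```

Run:
```python
from h import *
p=manip.read_camera('side'); cv2.imwrite('pics/crop2.png',cv2.resize(p['frame'][200:360,280:440,::-1],None,fx=3.5,fy=3.5,interpolation=cv2.INTER_CUBIC))
print(manip.get_obs()['joints'])
```

```text
[-2.34593401e-01  4.37078781e-01  1.76266846e+00 -1.46641579e-05
  9.40718870e-01 -1.77453859e+00]
```

View pics/crop2.png

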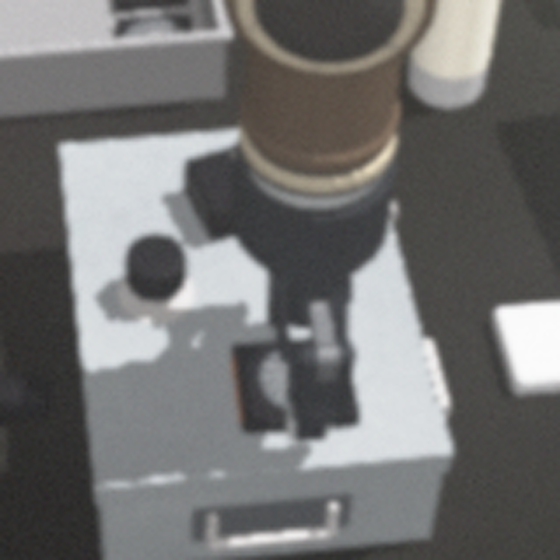

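The fingers straddle the fan on the lid, around (310,370) in the crop, clear of the knob (155,270). Lowering a little and closing.

carry_out:
  rows:
    - {"dx":0,"dy":0,"dz":-0.16,"rx":0,"ry":0,"rz":0,"jaw":0.6}
    - {"dx":0,"dy":0,"dz":-0.16,"rx":0,"ry":0,"rz":0,"jaw":0.4}
    - {"dx":0,"dy":0,"dz":-0.16,"rx":0,"ry":0,"rz":0,"jaw":0.1}
    - {"dx":0,"dy":0,"dz":-0.16,"rx":0,"ry":0,"rz":0,"jaw":0.1}
    - {"dx":0,"dy":0,"dz":-0.16,"rx":0,"ry":0,"rz":0,"jaw":0.1}
    - {"dx":0,"dy":0,"dz":-0.16,"rx":0,"ry":0,"rz":0,"jaw":0.1}
    - {"dx":0,"dy":0,"dz":0.2,"rx":0,"ry":0,"rz":0,"jaw":0.1}
    - {"dx":0,"dy":0,"dz":0.6,"rx":0,"ry":0,"rz":0,"jaw":0.1}

```text
clock: 3.85
ee_pos: [0.6013, -0.099, 0.1092]
ee_rot: [-0.048, -3.141, -0.0]
contact_force: [-0.3, 0.4, -0.4]
grip_width: 0.0532
grasp_force: 32.0
```

carry_out:
  rows:
    - {"dx":0,"dy":0,"dz":1.2,"rx":0,"ry":0,"rz":0,"jaw":0.1}
    - {"dx":-0.2,"dy":0.8,"dz":2.4,"rx":0,"ry":0,"rz":0,"jaw":0.1}
    - {"dx":-0.7,"dy":2.6,"dz":2.6,"rx":0,"ry":0,"rz":0,"jaw":0.1}
    - {"dx":-1.4,"dy":4.8,"dz":2.6,"rx":0,"ry":0,"rz":0,"jaw":0.1}
    - {"dx":-2.2,"dy":7.0,"dz":2.6,"rx":0,"ry":0,"rz":0,"jaw":0.1}
    - {"dx":-3.0,"dy":9.2,"dz":2.6,"rx":0,"ry":0,"rz":0,"jaw":0.1}
    - {"dx":-3.7,"dy":11.4,"dz":2.6,"rx":0,"ry":0,"rz":0,"jaw":0.1}
    - {"dx":-4.4,"dy":13.6,"dz":2.6,"rx":0,"ry":0,"rz":0,"jaw":0.1}

```text
clock: 4.85
ee_pos: [0.4912, 0.2428, 0.175]
ee_rot: [0.049, 3.139, 0.001]
contact_force: [0.6, -0.4, -0.4]
grip_width: 0.0528
grasp_force: 32.0
```

carry_out:
  rows:
    - {"dx":-0.4,"dy":1.6,"dz":0,"rx":0,"ry":0,"rz":0,"jaw":0.1}
    - {"dx":-0.52,"dy":2.36,"dz":-0.4,"rx":0,"ry":0,"rz":0,"jaw":0.1}
    - {"dx":-0.52,"dy":2.36,"dz":-1.6,"rx":0,"ry":0,"rz":0,"jaw":0.1}
    - {"dx":-0.52,"dy":2.36,"dz":-3.2,"rx":0,"ry":0,"rz":0,"jaw":0.1}
    - {"dx":-0.52,"dy":2.36,"dz":-4.6,"rx":0,"ry":0,"rz":0,"jaw":0.1}
    - {"dx":-0.52,"dy":2.36,"dz":-5.8,"rx":0,"ry":0,"rz":0,"jaw":0.1}
    - {"dx":-0.52,"dy":2.36,"dz":-6.5,"rx":0,"ry":0,"rz":0,"jaw":0.1}
    - {"dx":-0.52,"dy":2.36,"dz":-6.74,"rx":0,"ry":0,"rz":0,"jaw":0.1}

```text
clock: 5.85
ee_pos: [0.4781, 0.2992, 0.0042]
ee_rot: [-0.049, -3.14, 0.002]
contact_force: [0.7, 0.5, 0.2]
grip_width: 0.0528
grasp_force: 32.0
```

Now release and rise.

carry_out:
  rows:
    - {"dx":0,"dy":0,"dz":-0.04,"rx":0,"ry":0,"rz":0,"jaw":0.1}
    - {"dx":0,"dy":0,"dz":-0.04,"rx":0,"ry":0,"rz":0,"jaw":0.7}
    - {"dx":0,"dy":0,"dz":-0.04,"rx":0,"ry":0,"rz":0,"jaw":0.7}
    - {"dx":0,"dy":0,"dz":0,"rx":0,"ry":0,"rz":0,"jaw":0.7}
    - {"dx":0,"dy":0,"dz":1,"rx":0,"ry":0,"rz":0,"jaw":0.7}
    - {"dx":0,"dy":0,"dz":3,"rx":0,"ry":0,"rz":0,"jaw":0.7}
    - {"dx":0,"dy":0,"dz":5,"rx":0,"ry":0,"rz":0,"jaw":0.7}
    - {"dx":0,"dy":0,"dz":7,"rx":0,"ry":0,"rz":0,"jaw":0.7}

```text
clock: 6.85
ee_pos: [0.4783, 0.2999, 0.1821]
ee_rot: [0.048, 3.141, 0.0]
contact_force: [-0.1, 0.1, 0.2]
grip_width: 0.0727
grasp_force: 0.0
```

Run:
```python
from h import *
p=manip.read_camera('scene'); save(p,'scene3.png')
for n in ['cleaner_can','brick_center','fan_center','lid_knob']:
    print(n,[(np.round(r['centre'],3).tolist(),round(r['conf'],2),pix(p,r['centre'])) for r in manip.recognise(p,n)][:5])
cv2.imwrite('pics/crop3.png',cv2.resize(p['frame'][180:420,200:500,::-1],None,fx=2.4,fy=2.4,interpolation=cv2.INTER_CUBIC))
```

```text
cleaner_can [([0.777, 0.224, 0.104], 0.87, [278, 358])]
brick_center [([0.279, 0.41, 0.027], 0.71, [518, 307]), ([0.627, 0.052, 0.123], 0.66, [281, 263]), ([0.283, 0.252, 0.027], 0.55, [455, 270]), ([0.394, 0.121, 0.003], 0.44, [379, 271])]
fan_center [([0.483, 0.303, 0.012], 0.61, [415, 332])]
lid_knob [([0.58, -0.024, 0.089], 0.95, [277, 248]), ([0.482, 0.302, 0.014], 0.64, [416, 331])]
```

View pics/crop3.png

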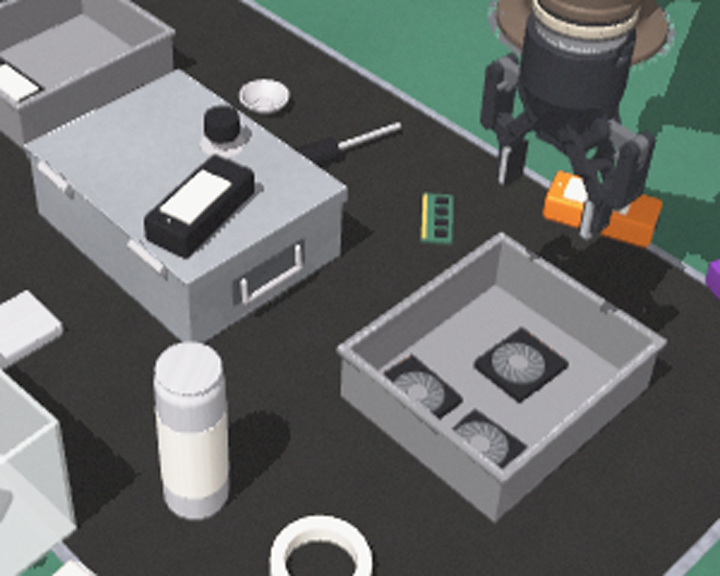

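The fan lies flat in the fan bin at crop (520,362). The brick is on the lid at (200,205), and the can (190,430) is well clear of the path. On to the brick.

carry_out:
  rows:
    - {"dx":0.5,"dy":-1.0,"dz":0,"rx":0,"ry":0,"rz":0.1,"jaw":0.8}
    - {"dx":1.4,"dy":-2.8,"dz":0,"rx":0,"ry":0,"rz":0.26,"jaw":0.8}
    - {"dx":2.4,"dy":-4.6,"dz":0,"rx":0,"ry":0,"rz":0.26,"jaw":0.8}
    - {"dx":3.4,"dy":-6.4,"dz":0,"rx":0,"ry":0,"rz":0.26,"jaw":0.8}
    - {"dx":4.3,"dy":-8.2,"dz":0,"rx":0,"ry":0,"rz":0.26,"jaw":0.8}
    - {"dx":5.1,"dy":-9.6,"dz":-0.3,"rx":0,"ry":0,"rz":0.26,"jaw":0.8}
    - {"dx":5.56,"dy":-10.38,"dz":-0.6,"rx":0,"ry":0,"rz":0.26,"jaw":0.8}
    - {"dx":5.56,"dy":-10.38,"dz":-0.8,"rx":0,"ry":0,"rz":0.26,"jaw":0.8}

```text
clock: 8.1
ee_pos: [0.6166, 0.0396, 0.1579]
ee_rot: [0.355, -3.118, -0.001]
contact_force: [-0.4, 0.7, 1.1]
grip_width: 0.0771
grasp_force: 0.0
```

carry_out:
  rows:
    - {"dx":0,"dy":0.02,"dz":-0.8,"rx":0,"ry":0,"rz":0,"jaw":0.7}
    - {"dx":0,"dy":0.02,"dz":-1.6,"rx":0,"ry":0,"rz":0,"jaw":0.7}
    - {"dx":0,"dy":0.02,"dz":-2.3,"rx":0,"ry":0,"rz":0,"jaw":0.7}
    - {"dx":0,"dy":0.02,"dz":-2.6,"rx":0,"ry":0,"rz":0,"jaw":0.4}
    - {"dx":0,"dy":0.02,"dz":-2.6,"rx":0,"ry":0,"rz":0,"jaw":-0.1}
    - {"dx":0,"dy":0.02,"dz":-2.6,"rx":0,"ry":0,"rz":0,"jaw":-0.1}
    - {"dx":0,"dy":0.02,"dz":-2.6,"rx":0,"ry":0,"rz":0,"jaw":-0.1}
    - {"dx":0,"dy":0.02,"dz":-2.6,"rx":0,"ry":0,"rz":0,"jaw":-0.1}
  newtons: 50

```text
clock: 9.1
ee_pos: [0.6177, 0.0409, 0.0956]
ee_rot: [-0.359, 3.121, -0.0]
contact_force: [0.3, -0.6, -2.0]
grip_width: 0.0451
grasp_force: 52.8
```

carry_out:
  rows:
    - {"dx":0,"dy":0,"dz":1,"rx":0,"ry":0,"rz":0,"jaw":-0.1}
    - {"dx":0,"dy":-0.2,"dz":2.6,"rx":0,"ry":0,"rz":0,"jaw":-0.1}
    - {"dx":-0.4,"dy":-1.6,"dz":3,"rx":0,"ry":0,"rz":-0.06,"jaw":-0.1}
    - {"dx":-1.2,"dy":-3.6,"dz":3,"rx":0,"ry":0,"rz":-0.12,"jaw":-0.1}
    - {"dx":-2.0,"dy":-5.8,"dz":3,"rx":0,"ry":0,"rz":-0.18,"jaw":-0.1}
    - {"dx":-2.8,"dy":-8.0,"dz":3,"rx":0,"ry":0,"rz":-0.23,"jaw":-0.1}
    - {"dx":-3.5,"dy":-10.2,"dz":3,"rx":0,"ry":0,"rz":-0.23,"jaw":-0.1}
    - {"dx":-4.2,"dy":-12.4,"dz":3,"rx":0,"ry":0,"rz":-0.23,"jaw":-0.1}

```text
clock: 10.1
ee_pos: [0.5118, -0.2708, 0.1707]
ee_rot: [0.001, 3.141, -0.001]
contact_force: [1.7, -0.5, -2.3]
grip_width: 0.045
grasp_force: 53.0
```

carry_out:
  rows:
    - {"dx":-0.5,"dy":-1.6,"dz":0,"rx":0,"ry":0,"rz":0,"jaw":-0.1}
    - {"dx":-0.5,"dy":-2.1,"dz":0,"rx":0,"ry":0,"rz":0,"jaw":-0.1}
    - {"dx":-0.5,"dy":-2.1,"dz":-0.4,"rx":0,"ry":0,"rz":0,"jaw":-0.1}
    - {"dx":-0.5,"dy":-2.1,"dz":-1.0,"rx":0,"ry":0,"rz":0,"jaw":-0.1}
    - {"dx":-0.5,"dy":-2.1,"dz":-1.6,"rx":0,"ry":0,"rz":0,"jaw":-0.1}
    - {"dx":-0.5,"dy":-2.1,"dz":-2.2,"rx":0,"ry":0,"rz":0,"jaw":-0.1}
    - {"dx":-0.5,"dy":-2.1,"dz":-2.6,"rx":0,"ry":0,"rz":0,"jaw":-0.1}
    - {"dx":-0.5,"dy":-2.1,"dz":-2.8,"rx":0,"ry":0,"rz":0,"jaw":-0.1}

```text
clock: 11.1
ee_pos: [0.4997, -0.321, 0.0991]
ee_rot: [-0.001, -3.14, -0.001]
contact_force: [-1.1, 0.6, -1.2]
grip_width: 0.0452
grasp_force: 52.9
```

Run:
```python
from h import *
p=manip.read_camera('side'); C=cloud(p); 
cv2.imwrite('pics/crop4.png',cv2.resize(p['frame'][280:480,220:440,::-1],None,fx=2.8,fy=2.8,interpolation=cv2.INTER_CUBIC))
```

```text
(no output)
```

View pics/crop4.png

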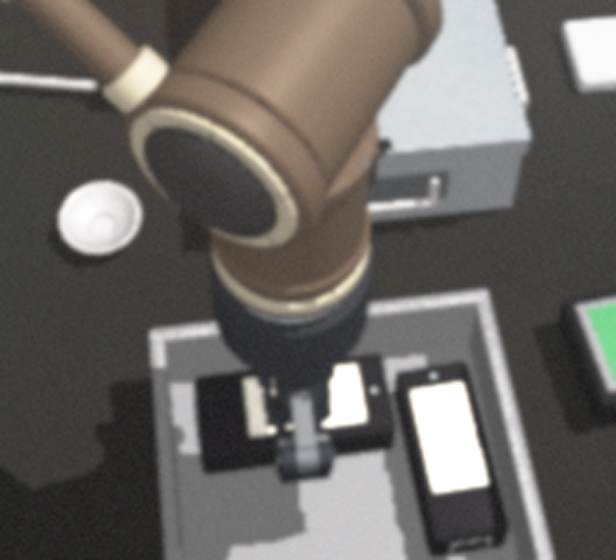

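The brick hangs straight over the empty floor, crop (295,415), between the bin's -x wall and the fixed brick (450,450). Lowering it.

carry_out:
  rows:
    - {"dx":0,"dy":0,"dz":-0.6,"rx":0,"ry":0,"rz":0,"jaw":-0.1}
    - {"dx":0,"dy":0,"dz":-1.2,"rx":0,"ry":0,"rz":0,"jaw":-0.1}
    - {"dx":0,"dy":0,"dz":-1.8,"rx":0,"ry":0,"rz":0,"jaw":-0.1}
    - {"dx":0,"dy":0,"dz":-2.4,"rx":0,"ry":0,"rz":0,"jaw":-0.1}
    - {"dx":0,"dy":0,"dz":-2.9,"rx":0,"ry":0,"rz":0,"jaw":-0.1}
    - {"dx":0,"dy":0,"dz":-3.3,"rx":0,"ry":0,"rz":0,"jaw":-0.1}
    - {"dx":0,"dy":0,"dz":-3.5,"rx":0,"ry":0,"rz":0,"jaw":-0.1}
    - {"dx":0,"dy":0,"dz":-3.52,"rx":0,"ry":0,"rz":0,"jaw":-0.1}

```text
clock: 12.15
ee_pos: [0.4999, -0.3215, 0.012]
ee_rot: [-0.001, -3.141, -0.0]
contact_force: [-0.4, 0.0, -2.7]
grip_width: 0.0452
grasp_force: 52.9
```

carry_out:
  rows:
    - {"dx":0,"dy":0,"dz":0,"rx":0,"ry":0,"rz":0,"jaw":-0.1}
    - {"dx":0,"dy":0,"dz":0,"rx":0,"ry":0,"rz":0,"jaw":0.6}
    - {"dx":0,"dy":0,"dz":0,"rx":0,"ry":0,"rz":0,"jaw":0.6}
    - {"dx":0,"dy":0,"dz":0,"rx":0,"ry":0,"rz":0,"jaw":0.6}
    - {"dx":0,"dy":0,"dz":1,"rx":0,"ry":0,"rz":0,"jaw":0.6}
    - {"dx":0,"dy":0,"dz":3,"rx":0,"ry":0,"rz":0,"jaw":0.6}
    - {"dx":0,"dy":0,"dz":5,"rx":0,"ry":0,"rz":0,"jaw":0.6}
    - {"dx":0,"dy":0,"dz":7,"rx":0,"ry":0,"rz":0,"jaw":0.6}

```text
clock: 13.15
ee_pos: [0.4999, -0.3214, 0.189]
ee_rot: [0.001, 3.141, -0.0]
contact_force: [-0.5, -0.1, 0.1]
grip_width: 0.0683
grasp_force: 0.0
```

carry_out:
  rows:
    - {"dx":0.1,"dy":1.2,"dz":0,"rx":0,"ry":0,"rz":-0.16,"jaw":0.6}
    - {"dx":0.3,"dy":3.0,"dz":0,"rx":0,"ry":0,"rz":-0.32,"jaw":0.6}
    - {"dx":0.6,"dy":4.9,"dz":0,"rx":0,"ry":0,"rz":-0.48,"jaw":0.6}
    - {"dx":0.9,"dy":6.8,"dz":0,"rx":0,"ry":0,"rz":-0.64,"jaw":0.6}
    - {"dx":1.2,"dy":8.7,"dz":0,"rx":0,"ry":0,"rz":-0.8,"jaw":0.6}
    - {"dx":1.4,"dy":10.4,"dz":0,"rx":0,"ry":0,"rz":-0.96,"jaw":0.6}
    - {"dx":1.5,"dy":11.5,"dz":0,"rx":0,"ry":0,"rz":-1.12,"jaw":0.6}
    - {"dx":1.5,"dy":11.84,"dz":0,"rx":0,"ry":0,"rz":-1.25,"jaw":0.6}

```text
clock: 14.15
ee_pos: [0.5375, -0.0236, 0.1875]
ee_rot: [1.842, 2.545, 0.001]
contact_force: [0.5, -0.1, 0.1]
grip_width: 0.068
grasp_force: 0.0
```

Run:
```python
from h import *
from scipy.spatial.transform import Rotation as R
o=manip.get_obs(); p=manip.read_camera('wrist'); save(p,'wrist1.png')
T=np.eye(4); T[:3,:3]=R.from_rotvec(o['ee_rot']).as_matrix(); T[:3,3]=o['ee_pos']
C=cloud(p,T@p['mount']); ok=p['z_map']>0
print(o['ee_pos'],o['joints'])
m=ok&(C[...,2]>.112)&(C[...,2]<.13)&(np.hypot(C[...,0]-.538,C[...,1]+.026)<.035)
q=C[m][:,:2].astype(np.float32); print(len(q), cv2.minEnclosingCircle(q) if len(q) else 0, q.mean(0), np.median(C[m][:,2]))
s=manip.read_camera('side')
for n in ['brick_center']: print([(np.round(r['centre'],3).tolist(),round(r['conf'],2)) for r in manip.recognise(s,n)])
a=cv2.resize(p['frame'],None,fx=.6,fy=.6); b=cv2.resize(s['frame'][240:480,220:440],(400,436)); im=np.zeros((440,800,3),np.uint8); im[:288,:384]=a; im[:436,400:]=b
cv2.imwrite('pics/both1.png',im[...,::-1])
```

```text
[ 0.53754003 -0.0236205   0.18748377] [-1.25061019e-01  1.89270015e-01  1.87787508e+00  4.09309790e-04
  1.07411609e+00 -4.43204048e-01]
2059 ((0.537513792514801, -0.02464708313345909), 0.01702391356229782) [ 0.5371401  -0.02294281] 0.12322538974500666
[([0.273, 0.386, 0.032], 0.98), ([0.502, -0.331, 0.036], 0.77), ([0.269, 0.209, 0.028], 0.63)]
```

View pics/both1.png

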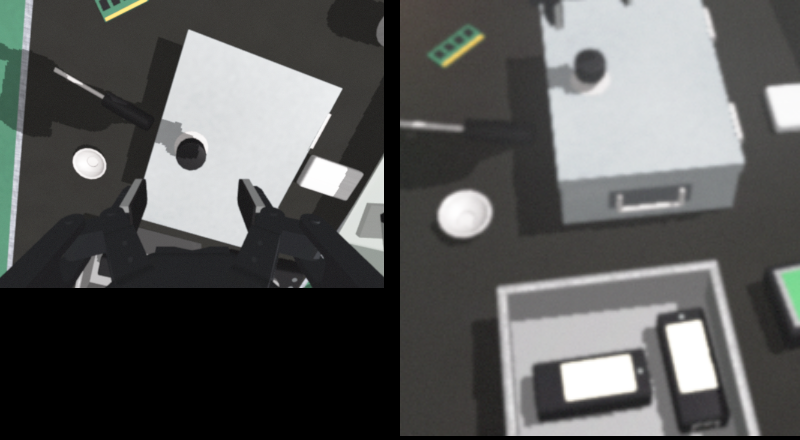

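The brick lies flat in the brick bin (right half, 590,380). The wrist view shows the bare lid with the knob at (190,150), which the depth map puts at (0.5375, -0.0246). Descending onto the knob.

carry_out:
  rows:
    - {"dx":0,"dy":0,"dz":-0.6,"rx":0,"ry":0,"rz":0,"jaw":0.4}
    - {"dx":0,"dy":0,"dz":-1.3,"rx":0,"ry":0,"rz":0,"jaw":0.4}
    - {"dx":0,"dy":0,"dz":-2.0,"rx":0,"ry":0,"rz":0,"jaw":0.4}
    - {"dx":0,"dy":0,"dz":-2.7,"rx":0,"ry":0,"rz":0,"jaw":0.4}
    - {"dx":0,"dy":0,"dz":-3.2,"rx":0,"ry":0,"rz":0,"jaw":0.4}
    - {"dx":0,"dy":0,"dz":-3.5,"rx":0,"ry":0,"rz":0,"jaw":0.4}
    - {"dx":0,"dy":0,"dz":-3.6,"rx":0,"ry":0,"rz":0,"jaw":0.3}
    - {"dx":0,"dy":0,"dz":-3.6,"rx":0,"ry":0,"rz":0,"jaw":0.2}
  newtons: 60

```text
clock: 15.3
ee_pos: [0.5379, -0.0255, 0.0975]
ee_rot: [1.839, 2.547, 0.0]
contact_force: [-0.2, 0.4, -1.2]
grip_width: 0.0511
grasp_force: 0.0
```

carry_out:
  rows:
    - {"dx":0,"dy":0,"dz":0,"rx":0,"ry":0,"rz":0,"jaw":-0.1}
    - {"dx":0,"dy":0,"dz":0,"rx":0,"ry":0,"rz":0,"jaw":-0.4}
    - {"dx":0,"dy":0,"dz":0,"rx":0,"ry":0,"rz":0,"jaw":-0.4}
    - {"dx":0,"dy":0,"dz":0,"rx":0,"ry":0,"rz":0,"jaw":-0.4}
    - {"dx":0,"dy":0,"dz":0,"rx":0,"ry":0,"rz":0,"jaw":-0.4}
    - {"dx":0,"dy":0,"dz":0,"rx":0,"ry":0,"rz":0,"jaw":-0.4}
    - {"dx":0,"dy":0,"dz":0,"rx":0,"ry":0,"rz":0,"jaw":-0.4}
    - {"dx":0,"dy":0,"dz":0,"rx":0,"ry":0,"rz":0,"jaw":-0.4}

```text
clock: 16.3
ee_pos: [0.5369, -0.0259, 0.0983]
ee_rot: [-1.838, -2.547, 0.002]
contact_force: [-3.6, -1.7, 4.2]
grip_width: 0.032
grasp_force: 59.1
```

carry_out:
  rows:
    - {"dx":0,"dy":0,"dz":0.04,"rx":0,"ry":0,"rz":0,"jaw":-0.4}
    - {"dx":0,"dy":0,"dz":0.08,"rx":0,"ry":0,"rz":0,"jaw":-0.4}
    - {"dx":0,"dy":0,"dz":0.12,"rx":0,"ry":0,"rz":0,"jaw":-0.4}
    - {"dx":0,"dy":0,"dz":0.16,"rx":0,"ry":0,"rz":0,"jaw":-0.4}
    - {"dx":0,"dy":0,"dz":0.16,"rx":0,"ry":0,"rz":0,"jaw":-0.4}
    - {"dx":0,"dy":0,"dz":0.16,"rx":0,"ry":0,"rz":0,"jaw":-0.4}
    - {"dx":0,"dy":0,"dz":0.16,"rx":0,"ry":0,"rz":0,"jaw":-0.4}
    - {"dx":0,"dy":0,"dz":0.16,"rx":0,"ry":0,"rz":0,"jaw":-0.4}

```text
clock: 17.3
ee_pos: [0.5371, -0.0259, 0.1009]
ee_rot: [-1.839, -2.547, 0.002]
contact_force: [0.7, -4.5, -9.1]
grip_width: 0.0324
grasp_force: 60.2
```

carry_out:
  rows:
    - {"dx":0,"dy":0,"dz":0.04,"rx":0,"ry":0,"rz":0,"jaw":-0.4}
    - {"dx":0,"dy":0,"dz":0.08,"rx":0,"ry":0,"rz":0,"jaw":-0.4}
    - {"dx":0,"dy":0,"dz":0.08,"rx":0,"ry":0,"rz":0,"jaw":-0.4}
    - {"dx":0,"dy":0,"dz":0.08,"rx":0,"ry":0,"rz":0,"jaw":-0.4}
    - {"dx":0,"dy":0,"dz":0.08,"rx":0,"ry":0,"rz":0,"jaw":-0.4}
    - {"dx":0,"dy":0,"dz":0.08,"rx":0,"ry":0,"rz":0,"jaw":-0.4}
    - {"dx":0,"dy":0,"dz":0.08,"rx":0,"ry":0,"rz":0,"jaw":-0.4}
    - {"dx":0,"dy":0,"dz":0.08,"rx":0,"ry":0,"rz":0,"jaw":-0.4}

```text
clock: 18.3
ee_pos: [0.5373, -0.0259, 0.1025]
ee_rot: [1.839, 2.547, -0.001]
contact_force: [3.8, -5.6, -11.1]
grip_width: 0.0322
grasp_force: 60.5
```

carry_out:
  rows:
    - {"dx":0,"dy":0,"dz":0.04,"rx":0,"ry":0,"rz":0,"jaw":-0.4}
    - {"dx":0,"dy":0,"dz":0.08,"rx":0,"ry":0,"rz":0,"jaw":-0.4}
    - {"dx":0,"dy":0,"dz":0.12,"rx":0,"ry":0,"rz":0,"jaw":-0.4}
    - {"dx":0,"dy":0,"dz":0.16,"rx":0,"ry":0,"rz":0,"jaw":-0.4}
    - {"dx":0,"dy":0,"dz":0.16,"rx":0,"ry":0,"rz":0,"jaw":-0.4}
    - {"dx":0,"dy":0,"dz":0.16,"rx":0,"ry":0,"rz":0,"jaw":-0.4}
    - {"dx":0,"dy":0,"dz":0.16,"rx":0,"ry":0,"rz":0,"jaw":-0.4}
    - {"dx":0,"dy":0,"dz":0.16,"rx":0,"ry":0,"rz":0,"jaw":-0.4}

```text
clock: 19.3
ee_pos: [0.5382, -0.0259, 0.1067]
ee_rot: [1.838, 2.546, 0.001]
contact_force: [6.2, -3.3, -12.2]
grip_width: 0.0322
grasp_force: 61.7
```

Run:
```python
from h import *
o=manip.get_obs(); print(o['contact_force'],o['wrist_torque'],o['ee_pos'],o['grasp_force'])
for c in ['side','scene']:
    p=manip.read_camera(c); C=cloud(p); X,Y,Z=C[...,0],C[...,1],C[...,2]
    m=(p['z_map']>0)&(abs(X-.59)<.1)&(abs(Y+.03)<.115)&(Z>.08)&(Z<.1)
    q=C[m]; 
    for _ in range(3):
        A=np.c_[q[:,:2]-[.587,-.0255],np.ones(len(q))]; s=np.linalg.lstsq(A,q[:,2],rcond=None)[0]; q=q[abs(q[:,2]-A@s)<.003]
    print(c,'slope x,y',s.round(4),len(q))
```

```text
[  6.15426759  -3.25190033 -12.1677814 ] [-0.94287505  0.09535912  0.08810626] [ 0.53822653 -0.02585603  0.10667888] 61.674694418907166
side slope x,y [-0.0543 -0.0004  0.0933] 6748
scene slope x,y [-0.0513 -0.0001  0.0957] 4573
```

The lid followed the tug to 0.053 rad, past the 0.016 rad play, so the catch is free and the knob must not be turned. I'll raise the lid along its arc, tilting the tool with it.

carry_out:
  rows:
    - {"dx":0.05,"dy":0,"dz":0.1,"rx":0,"ry":0.05,"rz":0,"jaw":-0.4}
    - {"dx":0.08,"dy":0,"dz":0.19,"rx":0,"ry":0.1,"rz":0,"jaw":-0.4}
    - {"dx":0.15,"dy":0,"dz":0.46,"rx":0,"ry":0.15,"rz":0,"jaw":-0.4}
    - {"dx":0.22,"dy":0,"dz":0.72,"rx":0,"ry":0.2,"rz":0,"jaw":-0.4}
    - {"dx":0.32,"dy":0,"dz":0.99,"rx":0,"ry":0.25,"rz":0,"jaw":-0.4}
    - {"dx":0.42,"dy":0,"dz":1.25,"rx":0,"ry":0.3,"rz":0,"jaw":-0.4}
    - {"dx":0.54,"dy":0,"dz":1.5,"rx":0,"ry":0.35,"rz":0,"jaw":-0.4}
    - {"dx":0.66,"dy":0,"dz":1.74,"rx":0,"ry":0.4,"rz":0,"jaw":-0.4}

```text
clock: 20.4
ee_pos: [0.5548, -0.0259, 0.1528]
ee_rot: [-1.639, -2.269, 0.333]
contact_force: [-1.4, -5.3, 1.6]
grip_width: 0.0322
grasp_force: 61.9
```

carry_out:
  rows:
    - {"dx":0.15,"dy":0,"dz":0.24,"rx":0,"ry":0.05,"rz":0,"jaw":-0.4}
    - {"dx":0.3,"dy":0,"dz":0.48,"rx":0,"ry":0.1,"rz":0,"jaw":-0.4}
    - {"dx":0.46,"dy":0,"dz":0.7,"rx":0,"ry":0.15,"rz":0,"jaw":-0.4}
    - {"dx":0.63,"dy":0,"dz":0.92,"rx":0,"ry":0.2,"rz":0,"jaw":-0.4}
    - {"dx":0.82,"dy":0,"dz":1.12,"rx":0,"ry":0.25,"rz":0,"jaw":-0.4}
    - {"dx":1.01,"dy":0,"dz":1.32,"rx":0,"ry":0.3,"rz":0,"jaw":-0.4}
    - {"dx":1.01,"dy":0,"dz":1.32,"rx":0,"ry":0.3,"rz":0,"jaw":-0.4}
    - {"dx":1.01,"dy":0,"dz":1.32,"rx":0,"ry":0.3,"rz":0,"jaw":-0.4}

```text
clock: 21.4
ee_pos: [0.5807, -0.0262, 0.1853]
ee_rot: [-1.479, -2.047, 0.537]
contact_force: [-2.0, -5.5, 0.4]
grip_width: 0.0324
grasp_force: 62.1
```

carry_out:
  rows:
    - {"dx":0,"dy":0,"dz":0,"rx":0,"ry":0,"rz":0,"jaw":-0.4}
    - {"dx":0,"dy":0,"dz":0,"rx":0,"ry":0,"rz":0,"jaw":-0.4}
    - {"dx":0,"dy":0,"dz":0,"rx":0,"ry":0,"rz":0,"jaw":-0.4}
    - {"dx":0,"dy":0,"dz":0,"rx":0,"ry":0,"rz":0,"jaw":-0.4}
    - {"dx":0,"dy":0,"dz":0,"rx":0,"ry":0,"rz":0,"jaw":-0.4}
    - {"dx":0,"dy":0,"dz":0,"rx":0,"ry":0,"rz":0,"jaw":-0.4}
    - {"dx":0,"dy":0,"dz":0,"rx":0,"ry":0,"rz":0,"jaw":-0.4}
    - {"dx":0,"dy":0,"dz":0,"rx":0,"ry":0,"rz":0,"jaw":-0.4}

```text
clock: 22.4
ee_pos: [0.5806, -0.0262, 0.1853]
ee_rot: [-1.479, -2.047, 0.537]
contact_force: [-0.8, -5.4, -0.5]
grip_width: 0.0321
grasp_force: 62.1
```

Run:
```python
from h import *
o=manip.get_obs(); print(o['contact_force'],abs(o['qvel']).max() if hasattr(o['qvel'],'max') else o['qvel'])
p=manip.read_camera('side'); save(p,'end.png'); C=cloud(p); X,Y,Z=C[...,0],C[...,1],C[...,2]
m=(p['z_map']>0)&(X>.55)&(X<.66)&(abs(Y+.03)<.115)&(Z>.095)&(Z<.18); q=C[m]
for _ in range(8):
    s=np.polyfit(q[:,0],q[:,2],1); e=q[:,2]-np.polyval(s,q[:,0]); k=abs(e-np.median(e))<max(.003,np.std(e)); q=q[k]
print('lid angle',-np.arctan(s[0]),len(q))
```

```text
[-0.8317713  -5.44303662 -0.4726025 ] 0.003143383212323483
lid angle 0.7147527751314234 2734
```

View pics/end.png

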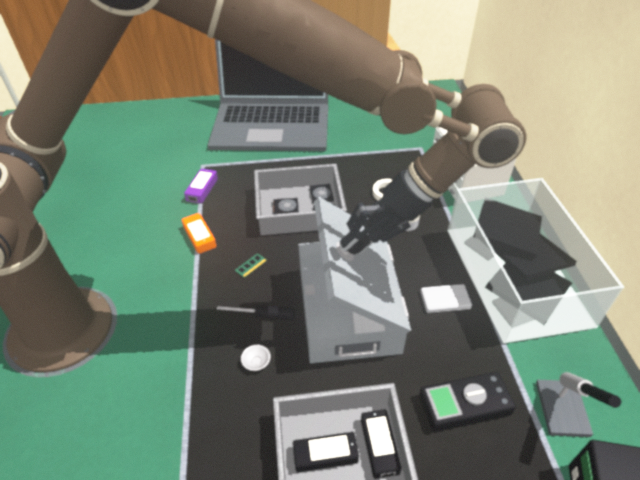

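The lid stands open at about 0.71 rad with the gripper on the knob (350,245). The fan is in its bin (287,205), the brick in its bin (325,450), and nothing else has moved. Handing in.

```bash
python3 -c "
from plant import manip
print(manip.finish_job())"
```

```text
the job is handed in; nothing more can be done
None
```

I've handed the job in: the fan and the charger brick are in their bins, the tug showed the catch was not caught so I never turned the knob, and the lid is held open by the knob at about 0.71 rad (41 degrees); no verdict was returned.

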